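# Wedge the rocking tracing light box

### The job

The tracing light box on the drawing table rocks, because its bare brass foot, under the arm with orange tape, is too short. Push the loose wooden wedge along the table, thin edge first, under that foot until the light box stands level on all its feet and no longer rocks, and leave it there with the foot resting on the wedge. Push only the wedge and keep it flat on the table without lifting it; do not push, press or lift the light box itself, and leave the other things where they are.

Things in the scene. Friction and masses are not known exactly. Their poses are not given: they have to be found in the camera images.
- lightbox: Tracing light box, 2 kg, loose: grey square housing 190 x 190 mm on four feet, each 160 mm from the centre under an arm that sticks out from a housing corner. Frame: origin at table height under the centre, x from the short foot to the far foot; z is vertical in the leaning start pose, so it is NOT vertical once level (use deck). Underside 42 mm up when level, arms' undersides 45 mm.
- deck (a point): Centre of the light box's white deck, 70 mm above the table when level (a black dimmer block, 45 x 85 mm, stands 28 mm higher near the short foot). z is square to the deck: vertical when level, 0.062 rad (3.6 deg) off at the start, when the box leans to the short foot. x runs along the deck from the short foot to the far foot.
- short_foot (a point): Lowest point of the short foot (bare brass, under the arm with orange tape; the others are black rubber and 10 mm longer). On the table at the start, 10 mm above it when the box is level. Round bottom: a ball of radius 16 mm on an 18 mm stem; the arm above ends 18 mm outside the foot's axis. Axes as deck.
- far_foot (a point): Lowest point of the foot opposite to the short one: 10 mm above the table at the start, on the table (0) when the light box is level. Axes as deck.
- wedge: Loose wooden wedge lying flat, 110 g, 120 mm long (x), 90 mm wide (y): 2 mm thick at the toe (x = +60 mm), rising evenly to 24 mm at the red-painted back (x = -60 mm). A red band crosses its top at the back. Origin: centre of the underside, z up. Starts with its toe roughly towards the short foot, 50 to 150 mm short of the foot's axis. It stays put when let go.
- wedge_back (a point): Middle of the wedge's red back face, 12 mm above the table, where it is pushed (axes as the wedge). Pushing takes about 1 N free and some 3 to 10 N while it lifts the foot; at level, with the toe about 40 mm past the foot's axis, it jams and the push climbs past 12 N within a few mm. It need not be driven farther: a much harder push would tip or shift the box.
- pencil_cup: Bystander: aluminium cup with pencils, 72 mm across, 100 mm high (pencils to 175 mm). Origin at the centre of its underside.
- tumbler: Bystander: amber glass tumbler, 68 mm across, 110 mm high. Origin at the centre of its underside.
- fixative: Bystander: aluminium can with a red cap, 52 mm across, 150 mm high. Origin at the centre of its underside.
- pencil_case: Bystander: red pencil case, 200 x 85 x 45 mm, long along its x. Origin at the centre of its underside.
- eraser: Bystander: white and blue eraser, 55 x 24 x 13 mm. Origin at the centre of its underside.
- crayon_tray: Bystander: small clear tray with four crayons, 120 x 50 x 17 mm. Origin at the centre of its underside.
Mind the look-alikes: they are no part of the job. There is more than one size of the wedge; the one meant has the size given above.

How it is judged:
At the end, for the whole second after the job is handed in: The light box is at rest and level within 0.010 rad (0.6 deg), its far foot within 2 mm of the table, moved less than 25 mm; the short foot rests on the wedge (more than 0.5 N, foot over the wedge's slope); the wedge lies flat on the table at rest (angle between deck's own z axis and vertical below 0.01 rad and height (world z) of far_foot below 0.002 m and contact force between wedge and lightbox above 0.5 N and y of short_foot in the frame of wedge between -0.042 and 0.042 m and x of short_foot in the frame of wedge between -0.058 and 0.058 m and height (world z) of wedge below 0.004 m and angle between wedge's own z axis and vertical below 0.03 rad and linear speed of each of lightbox, wedge below 0.01 m/s and angular speed of lightbox below 0.03 rad/s and distance of lightbox from where it was at the start of the episode below 0.025 m); the robot touches nothing.
It fails at once if the wedge is lifted or tipped off the table (more than 12 mm or 0.2 rad) (height (world z) of wedge above 0.012 m or angle between wedge's own z axis and vertical above 0.2 rad).
It fails at once if the robot pushes, presses or lifts the light box (more than 3 N) (contact force between any of the fingers, the arm and lightbox above 3 N).
It fails at once if the light box is shoved 30 mm or more from its place (distance of lightbox from where it was at the start of the episode above 0.03 m).
It fails at once if another thing on the table is moved more than 20 mm (distance of any of pencil_cup, tumbler, fixative, pencil_case, eraser, crayon_tray from where it was at the start of the episode above 0.02 m).
It also fails if it takes over 70 s, if anything falls off the work surface, if the arm or the gripper's body presses on something with over 40 N, if the wrist force passes 120 N, or if a joint passes its speed limit or range.

### The arm

A 6-joint arm with a two-finger parallel gripper is mounted at the origin on the work surface. World frame = base frame: x ahead of the robot, y to its left, z up, the work surface at z = 0. Lengths are in m, angles in rad, forces in N, time in s.
With the tool pointing down it reaches from about 0.425 to 0.95 m from the base axis. Payload 3.5 kg.
Tool frame: the origin (TCP) lies midway between the tips of the shut fingers; the grasp point (between the pads) lies 19 mm behind it; y points along the fingers, x is the direction in which the jaws open and shut, and the axes are right-handed (so a half turn about y gives the same grasp; the last joint's range is limited). The gripper opens to 85 mm and grips with 20 to 120 N. Pads are 22 mm wide; open, the fingers measure 114 mm over their backs; the gripper's body (76 mm by 85 mm) begins 54 mm behind the grasp point. The pads swing forward as they close: fully open they stand 13 mm farther back than shut.
Start: joints at [-1.275, 0.286, 1.577, -0, 1.279, -0.15], TCP at [0.291, -0.609, 0.231] pointing down, gripper open.
Joint ranges: [-2.77, 2.77], [-0.9, 2.22], [0.21, 2.48], [-1.53, 4.67], [0.24, 2.81], [-2.84, 2.84]. Speed limits (rad/s): [2.79, 2.79, 3.14, 3.14, 3.14, 3.14].

### API

Orientations are given as a unit quaternion [x, y, z, w].
In Python, from plant import ctrl, viewer gives the robot as it stands.
- The arm moves only by the tool step_arm, never from a script. Its argument "rows" is a list of rows, each a list of 3 entries, a list of its own where there are three numbers: the turn, a rotation vector about the tool's x, y, z in degrees, then the shift along the tool's x, y, z in mm, then the closure, from 0 (fully open) to 1 (shut). A call has 1 to 10 rows; each row is the pose to reach, as a shift and turn from the pose commanded when the call began, along the tool's axes at that moment; what a row does not reach only later rows make up. A row lasts 1/12 s, in which the tool goes at most 41.7 mm and 7.16 degrees, less where a joint would pass 70% of its speed; a pose out of reach is approached as far as the arm can. A call with a gripper value outside its range is refused whole. The fingers move at their own pace and stop on an object; "newtons" is the grip in N (left out, the last holds). Time passes only in rows, so rows that repeat a pose let the fingers close. It gives the time, the measured TCP pose, the force and the opening at its end, in the units of the state.
- ctrl.get_state(): the state, without advancing time (a new reading comes with each control period).
- viewer.read_camera(name): name is "scene" or "top" or "wrist"; returns (picture, depth): 420x560x3 uint8, red, green, blue; 420x560 float32, m along the optical axis (not along the pixel's ray), 0 where there is no reading.
- viewer.calibration(name): a dict with "K" (3x3 intrinsics, pixels), "D" ([k1, k2, p1, p2, k3] as OpenCV has them; the pictures are not rectified), "R" (3x3) and "t" (3): a world point X has camera coordinates R X + t. Camera axes: x right, y down, z forward; pixel columns grow to the right and rows downward; lengths in m; the calibration is good to about 2 mm. A picture is of the moment at which its call begins: read the wrist's pose just before it. calibration takes no time and is no camera call; for the wrist camera it gives the pose at the moment of the call.
- ctrl.sign_off(): hands the job in, once; it reports no verdict.
The state is a dict: "time": time; "qpos": joint angles; "dq": joint speeds; "joint_efforts": joint torques, N m; "eef_pos": TCP position; "tcp_rot": TCP orientation; "contact_force": force on the tool from outside, world axes, zero at the start; "wrist_torque": the same for the moment, N m; "opening": opening from 0.0 (shut) to 1.0 (fully open).
Only numpy, scipy, OpenCV 4.12 (cv2) and the standard library are available. Lean on these libraries where they do the work, as an engineer would, in place of code of your own. Each camera call takes 0.05 s, during which the arm holds its last target.

## Working session

There is one attempt and no reset: what is moved stays moved. The work goes in short steps, Python scripts to look and compute and a tool call to move; the robot and the scene stay as the last step left them, time stands still between calls to the robot, and variables do not carry over. Pictures are saved under pics/ and viewed, and the job is handed in when it is done.

Besides the shell and the picture viewer there is one more tool, called after "Call:" as name([rows], argument=value, ...), one row to a line, values as JSON. step_arm: Moves the arm, as the interface text tells. Its arguments: {"type":"object","properties":{"rows":{"type":"array"},"newtons":{"type":"number"}},"required":["rows"]}

```bash
mkdir -p pics; ls
cat > h.py <<'E'
import numpy as np, cv2
from plant import ctrl, viewer
def grab(n,f):
    c=viewer.calibration(n); p,d=viewer.read_camera(n)
    cv2.imwrite('pics/'+f+'.png',p[:,:,::-1]); np.savez('pics/'+f+'.npz',p=p,d=d,**{k:np.array(c[k]) for k in c}); return p,d,c
def load(f):
    z=np.load('pics/'+f+'.npz'); return z['p'],z['d'],z
def cloud(d,c):
    h,w=d.shape; u,v=np.meshgrid(np.arange(w),np.arange(h))
    q=cv2.undistortPoints(np.stack([u,v],-1).reshape(-1,1,2).astype(float),np.array(c['K']),np.array(c['D'])).reshape(h,w,2)
    P=np.dstack([q*d[...,None],d]); X=(P-np.array(c['t']))@np.array(c['R']); X[d==0]=np.nan; return X
E
python3 - <<'E'
from h import *
s=ctrl.get_state(); print(s)
for n in('scene','top','wrist'): grab(n,n+'0')
E
```

```text
pics
{'time': 0.0, 'qpos': array([-1.27500642e+00,  2.87178166e-01,  1.57817131e+00,  3.83071413e-05,
        1.27857165e+00, -1.49988212e-01]), 'dq': array([-1.31275633e-03, -9.02301676e-04,  3.01386752e-06, -6.89392338e-04,
        8.74696948e-04, -1.54763141e-04]), 'joint_efforts': array([-6.82493301e-04, -4.05988562e+01, -2.92622244e+01, -1.30491690e-04,
        5.95103993e-03,  7.56261443e-06]), 'eef_pos': array([ 0.29088477, -0.60839055,  0.22994191]), 'tcp_rot': array([-0.59760504,  0.37772494, -0.37649595,  0.598701  ]), 'contact_force': array([-0.40010942, -0.32186549,  0.47318465]), 'wrist_torque': array([-0.01071242,  0.04355867, -0.00015147]), 'opening': 0.9968950224759867}
```

View pics/scene0.png

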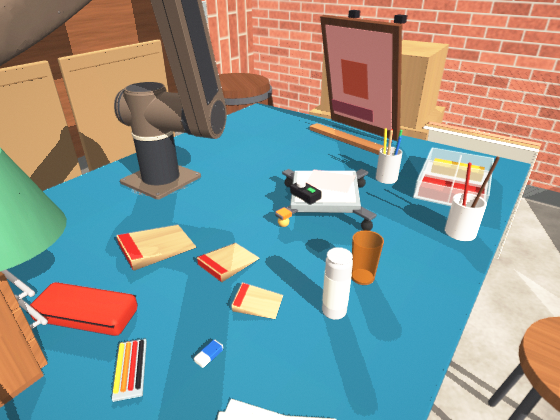

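View pics/top0.png

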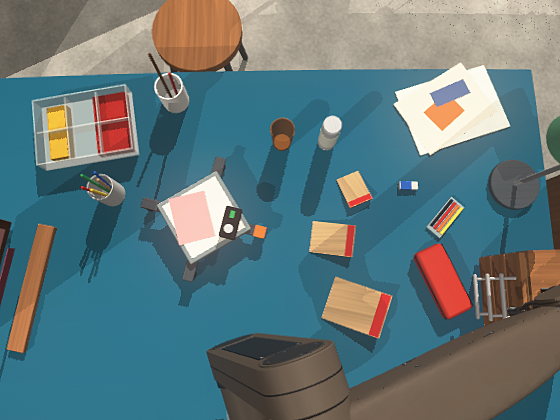

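View pics/wrist0.png

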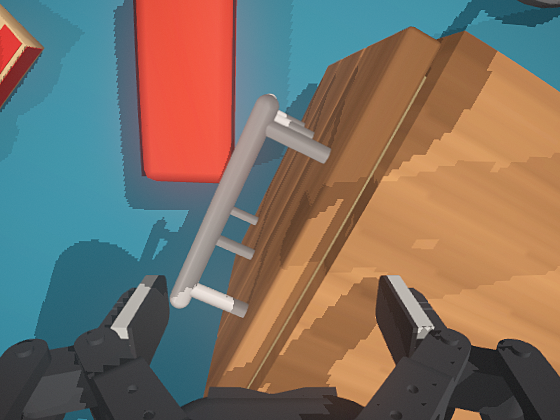

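Run:
```python
from h import *
p,d,c=load('top0'); X=cloud(d,c)
print(c['R'],c['t'],c['K'])
for n,(u,v) in dict(orange=(260,231),deck=(190,215),dim=(229,228),arm1=(149,205),arm2=(219,164),arm3=(189,272),w1=(355,188),w2=(332,240),w3=(357,306),tumb=(282,135),fix=(330,125),eraser=(408,185),tray=(445,217),case=(442,280),wood=(505,270),table=(300,200),cup=(170,90),cup2=(104,190)).items(): print(n,X[v,u].round(4))
hsv=cv2.cvtColor(p,cv2.COLOR_RGB2HSV)
# wedges: not blue, in region
m=((hsv[...,0]<30)|(hsv[...,0]>165))&(hsv[...,1]>60)&(hsv[...,2]>90)
n,l,st,ce=cv2.connectedComponentsWithStats(m.astype(np.uint8))
for i in range(1,n):
    if st[i,4]>60:
        q=X[l==i]; q=q[~np.isnan(q[:,0])]
        if len(q)<20: continue
        r=cv2.minAreaRect((q[:,:2]*1000).astype(np.float32)); 
        red=(l==i)&((hsv[...,0]<6)|(hsv[...,0]>170))&(hsv[...,1]>150)
        print(ce[i].round(),st[i,4],np.round(r[0]),np.round(r[1]),round(r[2],1),'z',q[:,2].min().round(3),q[:,2].max().round(3),'red',np.nanmean(X[red],0).round(4) if red.any() else 0)
```

```text
[[-0.01875619 -0.99980659  0.00591453]
 [-0.98715066  0.01757922 -0.15882236]
 [ 0.15868767 -0.00881743 -0.98728946]] [-0.03253442  0.53895319  1.17182555] [[435.54690075   0.         278.98963426]
 [  0.         435.54690075 214.49647992]
 [  0.           0.           1.        ]]
orange [0.492  0.0109 0.0507]
deck [0.536  0.1997 0.0755]
dim [0.4947 0.0905 0.1049]
arm1 [0.5672 0.315  0.0674]
arm2 [0.6819 0.1233 0.0606]
arm3 [0.3828 0.2039 0.0585]
w1 [ 0.6167 -0.2641  0.0141]
w2 [ 0.467  -0.1915  0.0144]
w3 [ 0.2818 -0.2537  0.0185]
tumb [ 0.7818 -0.0561  0.0096]
fix [ 0.7577 -0.1804  0.1505]
eraser [ 0.6231 -0.4195  0.0145]
tray [ 0.5282 -0.5245  0.0066]
case [ 0.3475 -0.4863  0.0478]
wood [ 0.368  -0.6089  0.1572]
table [ 0.5862 -0.1044  0.0033]
cup [0.9309 0.2799 0.0103]
cup2 [0.6261 0.4679 0.0049]
[196.  32.] 5332 [1464.  331.] [682. 454.] 6.7 z -0.754 -0.235 red 0
[112. 122.] 1827 [820. 446.] [194. 121.] 9.6 z 0.0 0.066 red [0.8233 0.4394 0.0373]
[444. 113.] 691 [ 853. -548.] [ 81. 105.] 40.4 z -0.002 0.015 red 0
[ 59. 132.] 1193 [797. 607.] [197.  87.] 9.9 z 0.001 0.065 red 0
[
[... 618 characters left out ...]
3. 281.] 2253 [ 346. -494.] [199.  88.] 24.5 z 0.0 0.054 red [ 0.3459 -0.4906  0.0441]
[543. 269.] 1252 [ 412. -820.] [111. 710.] 16.8 z -0.499 0.491 red 0
[524. 277.] 367 [ 345. -615.] [ 55. 124.] 71.6 z 0.214 0.307 red 0
[493. 263.] 87 [ 383. -608.] [ 7. 51.] 88.9 z 0.08 0.138 red 0
[505. 263.] 69 [ 381. -610.] [56.  6.] 1.1 z 0.147 0.193 red 0
[357. 307.] 2695 [ 280. -253.] [167. 125.] 69.5 z -0.003 0.039 red [ 0.2566 -0.3121  0.0312]
[494. 300.] 71 [ 300. -609.] [87.  6.] 0.2 z 0.078 0.109 red 0
[506. 293.] 62 [ 307. -595.] [37. 72.] 88.7 z 0.146 0.208 red 0
[449. 379.] 15004 [ 206. -268.] [114. 467.] 9.1 z 0.515 0.723 red 0
[306. 370.] 2019 [245. -64.] [33. 89.] 17.4 z 0.659 0.723 red 0
```

Run:
```python
from h import *
p,d,c=load('top0'); X=cloud(d,c)
cv2.imwrite('pics/crop_top.png',cv2.resize(p[150:290,130:400,::-1],None,fx=2.9,fy=2.9,interpolation=cv2.INTER_CUBIC))
p2,_,_=load('scene0')
cv2.imwrite('pics/crop_scene.png',cv2.resize(p2[150:300,180:400,::-1],None,fx=3.5,fy=3.5,interpolation=cv2.INTER_CUBIC))
hsv=cv2.cvtColor(p,cv2.COLOR_RGB2HSV)
box=np.zeros(d.shape,bool); box[140:290,135:275]=1
lb=box&(X[...,2]>0.045)&(X[...,2]<0.1)
n,l,st,ce=cv2.connectedComponentsWithStats(lb.astype(np.uint8))
i=1+np.argmax(st[1:,4]); q=X[l==i]; print(st[i])
# all points incl arms
r=cv2.minAreaRect((q[:,:2]*1000).astype(np.float32)); print('all',r, cv2.boxPoints(r))
k=cv2.morphologyEx((l==i).astype(np.uint8),cv2.MORPH_OPEN,np.ones((25,25)))
e=cv2.morphologyEx((l==i).astype(np.uint8),cv2.MORPH_OPEN,cv2.getStructuringElement(cv2.MORPH_ELLIPSE,(25,25)))
for mm in(e,): 
  q=X[mm>0]; r=cv2.minAreaRect((q[:,:2]*1000).astype(np.float32)); print('hous',r,cv2.boxPoints(r).round())
m=((hsv[...,0]<30)|(hsv[...,0]>165))&(hsv[...,1]>60)&(hsv[...,2]>90)
n,l,st,ce=cv2.connectedComponentsWithStats(m.astype(np.uint8))
for i in (l[240,332],l[306,357]):
  q=X[l==i]; r=cv2.minAreaRect((q[:,:2]*1000).astype(np.float32)); print('wedge',r,cv2.boxPoints(r).round())
q=X[l==l[231,260]]; print(q.mean(0), np.nanmin(q,0),np.nanmax(q,0))
```

```text
[ 140  156  127  126 5554]
all ((532.1727905273438, 165.19940185546875), (267.27734375, 270.9522705078125), 30.50012969970703) [[348.2664   214.10243 ]
 [485.78555  -19.357643]
 [716.0792   116.29637 ]
 [578.56006  349.75644 ]]
hous ((529.3331909179688, 166.218017578125), (127.40277099609375, 233.42616271972656), 80.50584411621094) [[404. 123.]
 [634.  84.]
 [655. 210.]
 [425. 248.]]
wedge ((471.8487548828125, -193.5955047607422), (123.41686248779297, 91.73307800292969), 81.22364044189453) [[ 417. -248.]
 [ 508. -262.]
 [ 527. -140.]
 [ 436. -126.]]
wedge ((192.59820556640625, -306.8433532714844), (1.5665016174316406, 3.814697265625e-06), -111.11852264404297) [[ 193. -306.]
 [ 193. -306.]
 [ 192. -308.]
 [ 192. -308.]]
[nan nan nan] [ 0.47358619 -0.00559194 -0.00189946] [0.51457398 0.03042103 0.05255211]
```

View pics/crop_top.png

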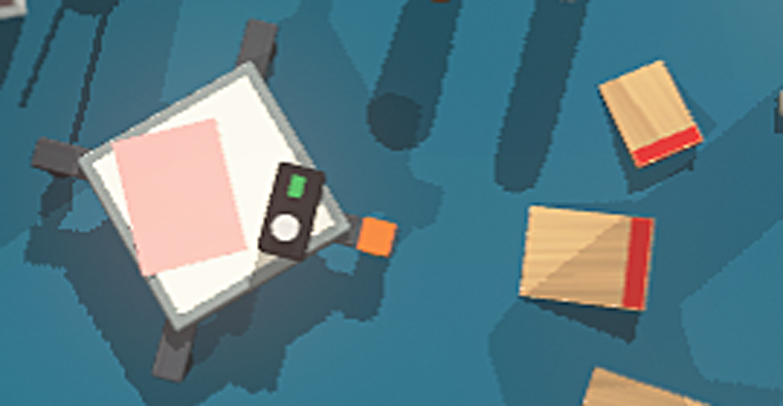

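View pics/crop_scene.png

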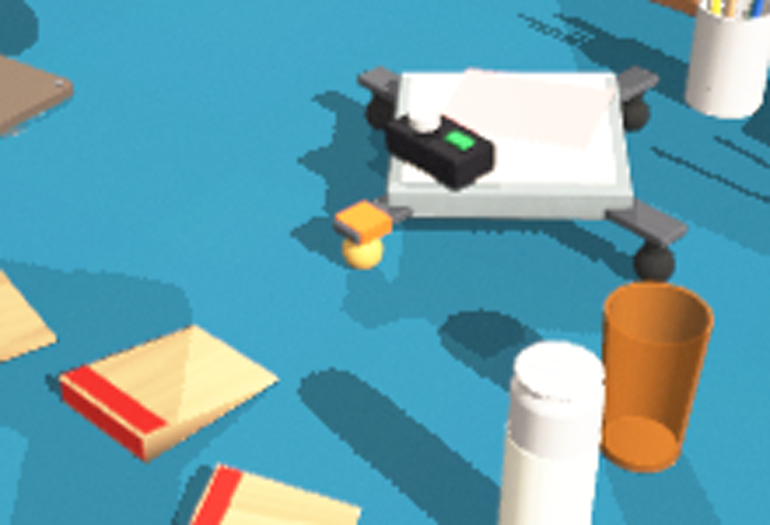

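```bash
cat > fit.py <<'E'
from h import *
from scipy.optimize import least_squares
p,d,c=load('top0')
px=lambda a:np.array(a)/2.9+np.array([130,150])-0.3
obs=px([(78,160),(250,62),(350,228),(178,332),(37,156),(262,22),(168,378),(394,240)])
a=0.095*np.sqrt(2)
# body x from short to far; image left = far
L=np.array([(a,0,.07),(0,a,.07),(-a,0,.07),(0,-a,.07),(.178,0,.06),(0,.178,.06),(0,-.178,.06),(-.178,0,.06)])
def world(v,s=1):
    th=v[2]; P=L.copy(); P[:,1]*=s; z=P[:,2]+.062*P[:,0]; x=P[:,0]-.062*P[:,2]
    return np.c_[v[0]+x*np.cos(th)-P[:,1]*np.sin(th),v[1]+x*np.sin(th)+P[:,1]*np.cos(th),z]
def proj(W): return cv2.projectPoints(W,cv2.Rodrigues(c['R'])[0],c['t'],c['K'],c['D'])[0].reshape(-1,2)
for s in(-1,1):
  r=least_squares(lambda v:(proj(world(v,s))-obs).ravel(),[.53,.17,1.3]); print(s,r.cost,r.x); 
  if r.cost<60:
    print((r.fun.reshape(-1,2)).round(1)); v=r.x; print('short',v[:2]-.16*np.array([np.cos(v[2]),np.sin(v[2])]))
wp=px([(527,206),(655,217),(644,311),(519,296)])  # toe-up(+x side), back, back, toe
Wl=np.array([(.06,-.045,.002),(-.06,-.045,.024),(-.06,.045,.024),(.06,.045,.002)])
def ww(v,sg=1):
    th=v[2];x,y=Wl[:,0],Wl[:,1]
    return np.c_[v[0]+x*np.cos(th)-y*np.sin(th),v[1]+x*np.sin(th)+y*np.cos(th),Wl[:,2]]
r=least_squares(lambda v:(proj(ww(v))-wp).ravel(),[.47,-.19,1.4]); print('wedge',r.cost,r.x,np.degrees(r.x[2])); print(r.fun.reshape(-1,2).round(1),ww(r.x).round(4))
E
python3 fit.py
```

```text
-1 6.087426259949817 [0.53205832 0.16764357 1.32197968]
[[-1.   0.4]
 [ 0.1 -0.8]
 [ 1.2  0.2]
 [-0.1  0.9]
 [-1.5 -1.4]
 [ 0.1 -0.7]
 [-0.3  1. ]
 [ 1.5  0.2]]
short [0.49265717 0.01257085]
1 24784.1927535277 [0.5339987 0.1669898 3.1617493]
wedge 0.6936584750102138 [ 0.47172329 -0.19099313  1.42879111] 81.86370043104843
[[ 0.7  0.1]
 [-0.7  0.3]
 [-0.  -0.5]
 [-0.   0.1]] [[ 0.5248 -0.138   0.002 ]
 [ 0.5078 -0.2568  0.024 ]
 [ 0.4187 -0.244   0.024 ]
 [ 0.4357 -0.1252  0.002 ]]
```

```bash
cat > plan.py <<'E'
from h import *
from scipy.spatial.transform import Rotation as Ro
import sys
def plan(pos,xdir,tilt=0):
    """target TCP pos, tool y down, tool x along horizontal xdir -> rotvec deg & shift mm in current tool axes"""
    s=ctrl.get_state(); R=Ro.from_quat(s['tcp_rot']); 
    y=np.array([0,0,-1.]); x=np.array([*xdir,0.]); x/=np.linalg.norm(x); T=Ro.from_matrix(np.c_[x,y,np.cross(x,y)])
    return np.degrees((R.inv()*T).as_rotvec()).round(2), (R.inv().apply(np.array(pos)-s['eef_pos'])*1000).round(1), s
E
python3 - <<'E'
from plan import *
s=ctrl.get_state(); print(Ro.from_quat(s['tcp_rot']).as_matrix().round(3))
h=1.4288
b=np.array([.4717,-.191])-.06*np.array([np.cos(h),np.sin(h)]); print(b)
p=b-.04*np.array([np.cos(h),np.sin(h)])
for sg in(1,-1):
  print(plan([*p,.12],sg*np.array([-np.sin(h),np.cos(h)]))[:2])
p,d,c=load('wrist0'); X=cloud(d,c); print(X[140,250],X[240,200],X[200,350],X[300,400],X[50,410], -np.array(c['R']).T@c['t'])
E
```

```text
[[ 0.431 -0.001  0.902]
 [-0.902  0.002  0.431]
 [-0.002 -1.     0.   ]]
[ 0.46320882 -0.25039613]
(array([ 1.1000e-01,  1.2368e+02, -8.0000e-02]), array([-215.3,  110.7,  287.7]))
(array([ -0.07, -56.32,  -0.09]), array([-215.3,  110.7,  287.7]))
[ 0.33857529 -0.57504928  0.20708561] [ 0.28327994 -0.57304779  0.20666244] [ 0.33700938 -0.62279321  0.2279688 ] [ 0.3202322  -0.64314986  0.26641454] [ 0.39869561 -0.61513401  0.2272056 ] [ 0.3620016  -0.57535867  0.37297397]
```

Call:
step_arm([
  [[0, 0, 0], [0, -40, 0], 0],
  [[0, 0, 0], [0, -80, 0], 0],
  [[0, 0, 0], [0, -80, 0], 0],
  [[0, -7, 0], [-24, -80, 32], 0],
  [[0, -14, 0], [-48, -80, 64], 0],
  [[0, -21, 0], [-72, -80, 96], 0],
  [[0, -28, 0], [-96, -80, 128], 0.4],
  [[0, -35, 0], [-120, -80, 160], 0.4],
  [[0, -42, 0], [-144, -80, 192], 0.4],
  [[0, -42, 0], [-144, -80, 192], 0.4],
])

```text
time: 0.98
eef_pos: [0.4049, -0.3908, 0.3115]
tcp_rot: [-0.693, 0.134, -0.135, 0.695]
contact_force: [0.7, -0.1, -0.2]
opening: 0.599
```

Run:
```python
from plan import *
h=1.4288
b=np.array([.4717,-.191])-.06*np.array([np.cos(h),np.sin(h)])
p=b-.06*np.array([np.cos(h),np.sin(h)])
r,t,s=plan([*p,.14],-np.array([-np.sin(h),np.cos(h)])); print(r,t,s['eef_pos'],s['opening'],s['contact_force'],s['qpos'])
```

```text
[ -0.16 -13.77   0.06] [ 15.9 171.8  93.3] [ 0.40486912 -0.39078178  0.31147926] 0.5992148551542426 [ 0.68333885 -0.05635244 -0.2197667 ] [-0.94924787 -0.0134444   1.76374068  0.00285095  1.39217186 -0.56748024]
```

Call:
step_arm([
  [[0, -7, 0], [8, 40, 40], 0.4],
  [[0, -13.8, 0], [15.9, 80, 80], 0.4],
  [[0, -13.8, 0], [15.9, 120, 93], 0.4],
  [[0, -13.8, 0], [15.9, 150, 93], 0.4],
  [[0, -13.8, 0], [15.9, 172, 93], 0.4],
  [[0, -13.8, 0], [15.9, 172, 93], 0.4],
  [[0, -13.8, 0], [15.9, 172, 93], 0.4],
])

```text
time: 1.57
eef_pos: [0.4512, -0.3154, 0.1373]
tcp_rot: [-0.704, 0.055, -0.052, 0.706]
contact_force: [0.5, -0.9, 0.8]
opening: 0.596
```

Run:
```python
from h import *
grab('wrist','wrist1')
```

```text
(no output)
```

View pics/wrist1.png

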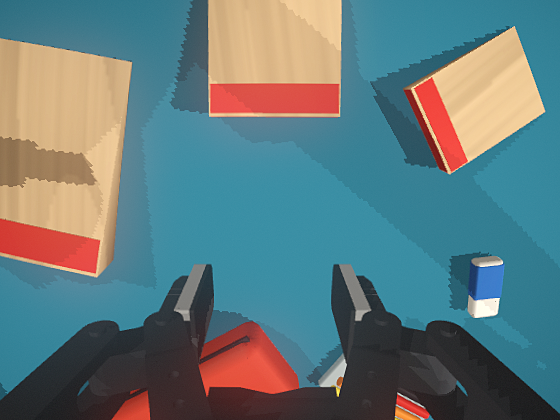

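Run:
```python
from plan import *
p,d,c=load('wrist1'); X=cloud(d,c)
print(X[100,212],X[100,336],X[86,270], X[60,270],X[275,98])
# intersect back top edge pixels (bottom edge of band?) rays with z
def ray(u,v,z):
    q=cv2.undistortPoints(np.array([[[u,v]]],float),c['K'],c['D'])[0,0]; R=c['R'];o=-R.T@c['t']; w=R.T@np.array([q[0],q[1],1]); return o+w*(z-o[2])/w[2]
for u,v in((209,115),(340,115),(209,84),(340,84)): print(ray(u,v,.024).round(4))
print('bottoms',ray(209,117,0),ray(340,117,0))
s=ctrl.get_state(); print(s['eef_pos'],s['contact_force'])
R=Ro.from_quat(s['tcp_rot']); print(R.as_matrix().round(3))
```

```text
[ 0.42136751 -0.23675     0.02354329] [ 0.5049818  -0.24943141  0.02257624] [ 0.46177668 -0.23371002  0.02022255] [ 0.46433945 -0.21684087  0.0182625 ] [ 0.30744557 -0.35111052  0.03069132]
[ 0.4175 -0.2463  0.024 ]
[ 0.5064 -0.2597  0.024 ]
[ 0.4214 -0.2261  0.024 ]
[ 0.5086 -0.2393  0.024 ]
bottoms [ 0.41284586 -0.24841703  0.        ] [ 0.51025336 -0.26314511  0.        ]
[ 0.45265391 -0.31724131  0.14026443] [-0.31402766 -0.43205218  1.46509121]
[[ 0.989  0.     0.151]
 [-0.151 -0.001  0.989]
 [ 0.    -1.    -0.001]]
```

Call:
step_arm([
  [[6, 0, 0], [0, 30, 0], 0.4],
  [[12, 0, 0], [0, 60, 5], 0.4],
  [[15, 0, 0], [0, 90, 10], 0.4],
  [[15, 0, 0], [0, 115, 20], 0.4],
  [[15, 0, 0], [0, 126, 25], 0.4],
  [[15, 0, 0], [0, 133, 25], 0.4],
  [[15, 0, 0], [0, 133, 25], 0.4],
  [[15, 0, 0], [0, 133, 25], 0.4],
  [[15, 0, 0], [0, 133, 25], 0.4],
])

```text
time: 2.37
eef_pos: [0.4577, -0.2934, 0.0088]
tcp_rot: [-0.608, 0.044, -0.061, 0.79]
contact_force: [0.5, 0.4, 0.4]
opening: 0.605
```

Run:
```python
from plan import *
p,d,c=grab('wrist','wrist2'); X=cloud(d,c)
s=ctrl.get_state(); print(s['eef_pos'],s['contact_force'],Ro.from_quat(s['tcp_rot']).as_matrix().round(3))
```

```text
[ 0.45754154 -0.29321157  0.00861722] [ 0.51262981 -0.06853106  0.13492414] [[ 0.989  0.042  0.144]
 [-0.15   0.253  0.956]
 [ 0.003 -0.967  0.256]]
```

View pics/wrist2.png

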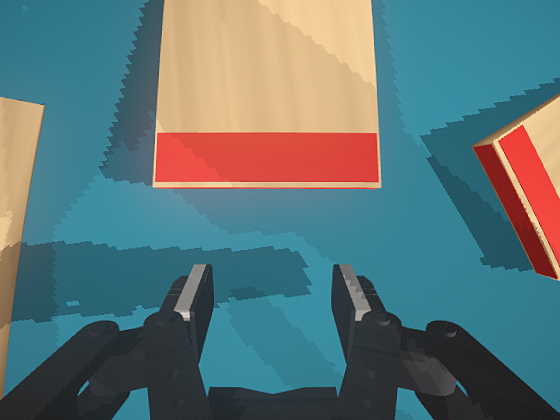

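Call:
step_arm([
  [[0, 0, 0], [0, 2, 7.7], 0.4],
  [[0, 0, 0], [0, 4.1, 15.5], 0.4],
  [[0, 0, 0], [0, 5.1, 19.3], 0.4],
  [[0, 0, 0], [0, 5.6, 21.3], 0.4],
  [[0, 0, 0], [0, 6.1, 23.2], 0.4],
  [[0, 0, 0], [0, 6.7, 25.1], 0.4],
  [[0, 0, 0], [0, 7.2, 27.1], 0.4],
  [[0, 0, 0], [0, 7.7, 29], 0.4],
  [[0, 0, 0], [0, 7.7, 29], 0.4],
  [[0, 0, 0], [0, 7.7, 29], 0.4],
])

```text
time: 3.25
eef_pos: [0.4607, -0.262, 0.0064]
tcp_rot: [-0.607, 0.046, -0.06, 0.791]
contact_force: [0.3, 0.4, 0.2]
opening: 0.6
```

Run:
```python
from plan import *
p,d,c=grab('wrist','wrist3'); X=cloud(d,c)
s=ctrl.get_state(); print(s['eef_pos'],s['contact_force'])
```

```text
[ 0.46072393 -0.26209674  0.00637585] [ 0.14338241 -0.85544787 -0.62216542]
```

View pics/wrist3.png

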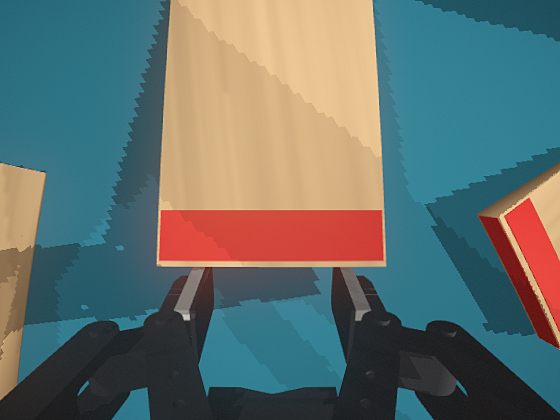

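Call:
step_arm([
  [[0, -0.29, 0.08], [0, 1.3, 4.8], 0.4],
  [[0, -0.58, 0.15], [-0.1, 2.5, 9.7], 0.4],
  [[0, -0.87, 0.23], [-0.2, 3.8, 14.5], 0.4],
  [[0, -1.16, 0.31], [-0.3, 5.1, 19.3], 0.4],
  [[0, -1.45, 0.38], [-0.4, 6.3, 24.2], 0.4],
  [[0, -1.74, 0.46], [-0.6, 7.6, 29], 0.4],
  [[0, -2.03, 0.54], [-0.7, 8.9, 33.8], 0.4],
  [[0, -2.32, 0.61], [-0.9, 10.1, 38.7], 0.4],
  [[0, -2.32, 0.61], [-1.1, 11.4, 43.5], 0.4],
  [[0, -2.32, 0.61], [-1.3, 12.7, 48.4], 0.4],
])

```text
time: 4.13
eef_pos: [0.467, -0.2119, 0.0067]
tcp_rot: [-0.608, 0.033, -0.043, 0.792]
contact_force: [0.1, -0.2, -0.2]
opening: 0.595
```

Run:
```python
from plan import *
p,d,c=grab('wrist','wrist4'); X=cloud(d,c)
s=ctrl.get_state(); print(s['eef_pos'],s['contact_force'],Ro.from_quat(s['tcp_rot']).as_matrix().round(3))
```

```text
[ 0.46685752 -0.21087781  0.00654354] [-0.50705879  0.23756203 -0.0772078 ] [[ 0.994  0.028  0.105]
 [-0.108  0.258  0.96 ]
 [-0.    -0.966  0.26 ]]
```

View pics/wrist4.png

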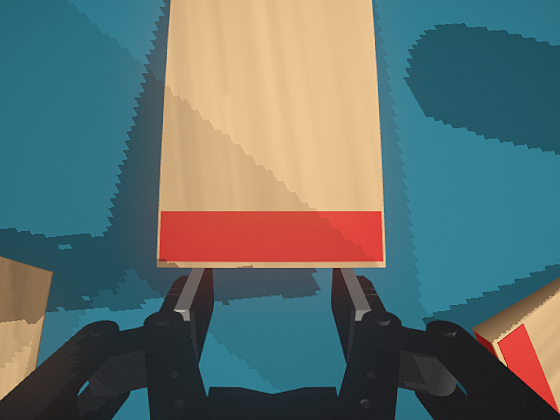

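Call:
step_arm([
  [[0, 0, 0], [0, 1.3, 4.8], 0.4],
  [[0, 0, 0], [0, 2.6, 9.7], 0.4],
  [[0, 0, 0], [0, 3.9, 14.5], 0.4],
  [[0, 0, 0], [0, 5.2, 19.3], 0.4],
  [[0, 0, 0], [0, 6.5, 24.2], 0.4],
  [[0, 0, 0], [0, 7.8, 29], 0.4],
  [[0, 0, 0], [0, 9.1, 33.8], 0.4],
  [[0, 0, 0], [0, 10.4, 38.6], 0.4],
  [[0, 0, 0], [0, 11.7, 43.4], 0.4],
  [[0, 0, 0], [0, 13, 48.3], 0.4],
])

```text
time: 5.02
eef_pos: [0.4725, -0.1622, 0.0067]
tcp_rot: [-0.608, 0.033, -0.043, 0.792]
contact_force: [-0.5, -0.7, -0.2]
opening: 0.6
```

Run:
```python
from plan import *
p,d,c=grab('wrist','wrist5'); grab('top','top5');p2,_,_=grab('scene','scene5')
cv2.imwrite('pics/cs5.png',cv2.resize(p2[120:300,180:400,::-1],None,fx=3.3,fy=3.3,interpolation=cv2.INTER_CUBIC))
s=ctrl.get_state(); print(s['eef_pos'],s['contact_force'],Ro.from_quat(s['tcp_rot']).as_matrix().round(3))
```

```text
[ 0.47227826 -0.16201937  0.00651656] [-0.12049487  0.21683826  0.20800597] [[ 0.994  0.028  0.105]
 [-0.108  0.258  0.96 ]
 [-0.    -0.966  0.259]]
```

View pics/wrist5.png

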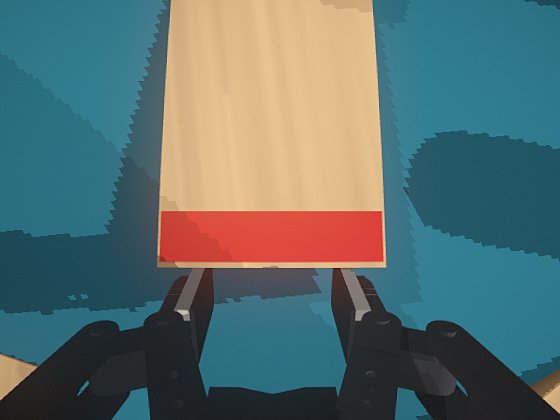

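View pics/top5.png

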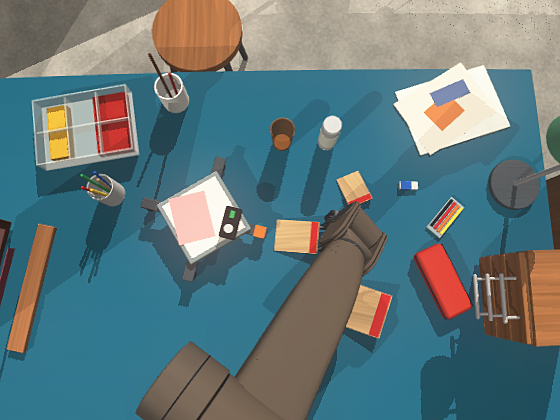

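View pics/cs5.png

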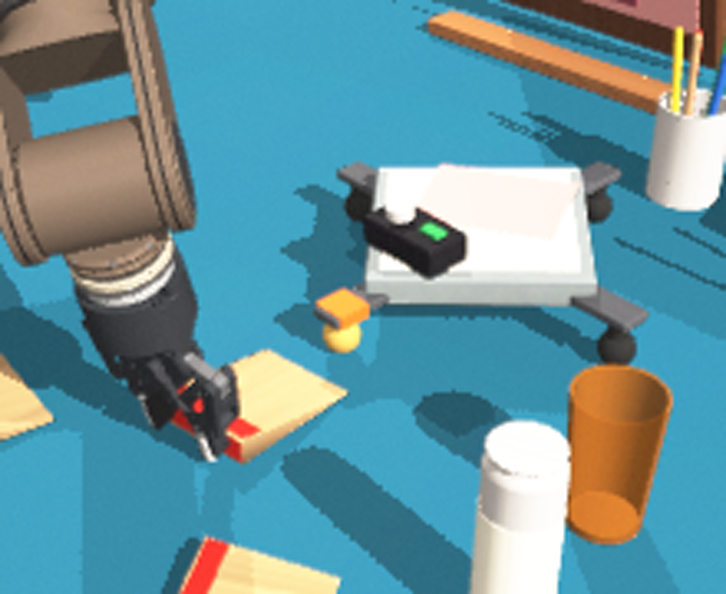

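```bash
cat > ray.py <<'E'
from h import *
def ray(c,u,v,z):
    q=cv2.undistortPoints(np.array([[[u,v]]],float),c['K'],c['D'])[0,0]; R=np.array(c['R']);o=-R.T@np.array(c['t']); w=R.T@np.array([q[0],q[1],1]); return o+w*(z-o[2])/w[2]
def wedge(f,a,b,foot=(.4915,.013)):
    p,d,c=load(f); A,B=ray(c,*a,.024),ray(c,*b,.024); m=(A+B)[:2]/2; e=(B-A)[:2]; w=np.linalg.norm(e); e/=w; H=np.array([-e[1],e[0]])
    r=np.array(foot)-m; print('back',m.round(4),'w',w.round(4),'hd',np.degrees(np.arctan2(H[1],H[0])).round(2),'foot ahead of toe',(r@H-.12).round(4),'right',(r@e).round(4))
E
python3 - <<'E'
from ray import *
wedge('wrist5',(158,264),(385,264))
p,d,c=load('top5')
for q in((277,219),(275,252),(320,221),(318,254)): print(q,ray(c,*q,.002 if q[0]<300 else .024).round(4))
cv2.imwrite('pics/c5.png',cv2.resize(p[190:280,230:350,::-1],None,fx=6,fy=6,interpolation=cv2.INTER_CUBIC))
E
```

```text
back [ 0.4735 -0.1527] w 0.0893 hd 83.78 foot ahead of toe 0.0467 right -0.0
(277, 219) [ 0.5319 -0.0368  0.002 ]
(275, 252) [ 0.437  -0.0294  0.002 ]
(320, 221) [ 0.5206 -0.1583  0.024 ]
(318, 254) [ 0.4275 -0.1496  0.024 ]
```

View pics/c5.png

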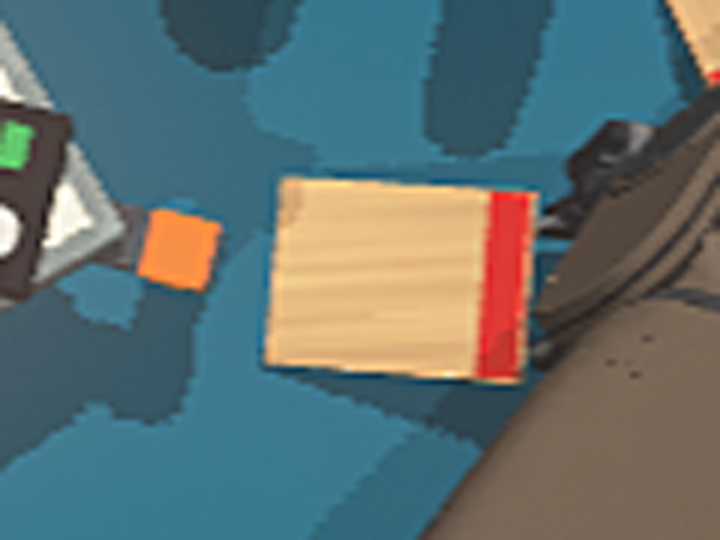

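Call:
step_arm([
  [[0, 0, 0], [0, 1, 3.9], 0.4],
  [[0, 0, 0], [0, 2.1, 7.7], 0.4],
  [[0, 0, 0], [0, 3.1, 11.6], 0.4],
  [[0, 0, 0], [0, 4.1, 15.5], 0.4],
  [[0, 0, 0], [0, 5.2, 19.3], 0.4],
  [[0, 0, 0], [0, 6.2, 23.2], 0.4],
  [[0, 0, 0], [0, 7.2, 27], 0.4],
  [[0, 0, 0], [0, 7.8, 29], 0.4],
  [[0, 0, 0], [0, 8.3, 30.9], 0.4],
  [[0, 0, 0], [0, 8.8, 32.8], 0.4],
])

```text
time: 6.0
eef_pos: [0.4762, -0.1287, 0.0066]
tcp_rot: [-0.608, 0.033, -0.043, 0.792]
contact_force: [0.2, -1.1, 0.2]
opening: 0.597
```

Call:
step_arm([
  [[0, 0, 0], [0, 0.4, 1.4], 0.4],
  [[0, 0, 0], [0, 0.8, 2.9], 0.4],
  [[0, 0, 0], [0, 1.2, 4.3], 0.4],
  [[0, 0, 0], [0, 1.6, 5.8], 0.4],
  [[0, 0, 0], [0, 1.9, 7.2], 0.4],
  [[0, 0, 0], [0, 2.3, 8.7], 0.4],
  [[0, 0, 0], [0, 2.7, 10.1], 0.4],
  [[0, 0, 0], [0, 3.1, 11.6], 0.4],
  [[0, 0, 0], [0, 3.5, 13], 0.4],
  [[0, 0, 0], [0, 3.9, 14.5], 0.4],
])

```text
time: 6.83
eef_pos: [0.4779, -0.1141, 0.0067]
tcp_rot: [-0.608, 0.033, -0.044, 0.792]
contact_force: [0.2, -4.5, 0.4]
opening: 0.598
```

Run:
```python
from ray import *
grab('wrist','wrist6')
p2,_,_=grab('scene','scene6')
cv2.imwrite('pics/cs6.png',cv2.resize(p2[120:300,180:400,::-1],None,fx=3.3,fy=3.3,interpolation=cv2.INTER_CUBIC))
wedge('wrist6',(158,264),(385,264))
s=ctrl.get_state(); print(s['eef_pos'],s['contact_force'])
```

```text
back [ 0.4789 -0.1046] w 0.0893 hd 83.76 foot ahead of toe -0.0018 right -0.0002
[ 0.47782485 -0.11365999  0.00662249] [ 0.31812766 -3.14785345  0.03204048]
```

View pics/wrist6.png

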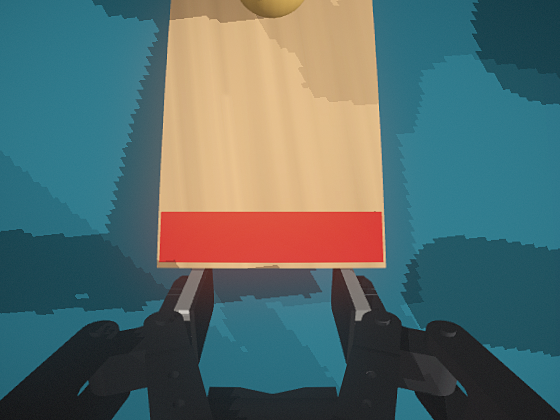

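View pics/cs6.png

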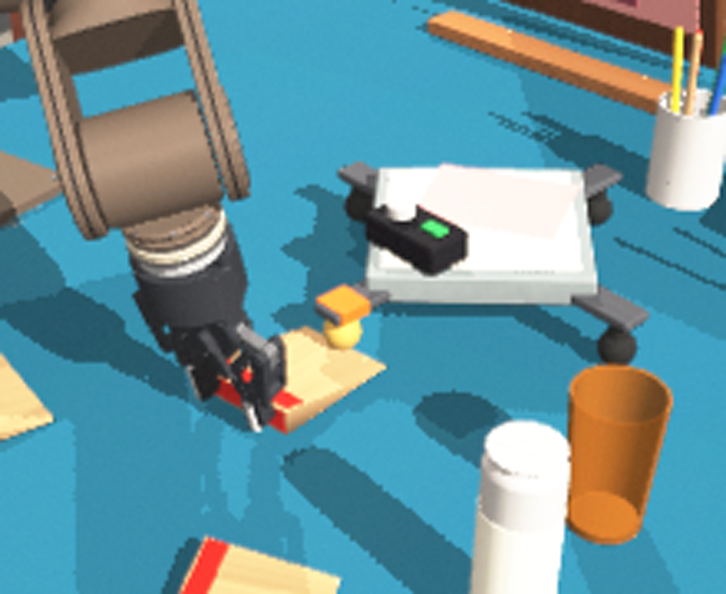

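Call:
step_arm([
  [[0, 0, 0], [0, 0.4, 1.4], 0.4],
  [[0, 0, 0], [0, 0.8, 2.9], 0.4],
  [[0, 0, 0], [0, 1.2, 4.3], 0.4],
  [[0, 0, 0], [0, 1.6, 5.8], 0.4],
  [[0, 0, 0], [0, 1.9, 7.2], 0.4],
  [[0, 0, 0], [0, 2.3, 8.7], 0.4],
  [[0, 0, 0], [0, 2.7, 10.1], 0.4],
  [[0, 0, 0], [0, 3.1, 11.6], 0.4],
  [[0, 0, 0], [0, 3.5, 13], 0.4],
  [[0, 0, 0], [0, 3.9, 14.5], 0.4],
])

```text
time: 7.77
eef_pos: [0.4794, -0.0989, 0.0066]
tcp_rot: [-0.608, 0.033, -0.043, 0.792]
contact_force: [-0.8, -3.9, 1.1]
opening: 0.6
```

Call:
step_arm([
  [[0, 0, 0], [0, 0.3, 1], 0.4],
  [[0, 0, 0], [0, 0.5, 1.9], 0.4],
  [[0, 0, 0], [0, 0.8, 2.9], 0.4],
  [[0, 0, 0], [0, 1, 3.9], 0.4],
  [[0, 0, 0], [0, 1.3, 4.8], 0.4],
  [[0, 0, 0], [0, 1.6, 5.8], 0.4],
  [[0, 0, 0], [0, 1.8, 6.8], 0.4],
  [[0, 0, 0], [0, 2.1, 7.7], 0.4],
  [[0, 0, 0], [0, 2.1, 7.7], 0.4],
])

```text
time: 8.52
eef_pos: [0.4803, -0.0909, 0.0066]
tcp_rot: [-0.608, 0.033, -0.043, 0.792]
contact_force: [-0.7, -4.6, 1.3]
opening: 0.596
```

```bash
cat > lvl.py <<'E'
from ray import *
import sys
t=sys.argv[1]
grab('wrist','wrist'+t)
p,d,c=grab('top','top'+t)
p2,_,_=grab('scene','scene'+t)
cv2.imwrite('pics/cs%s.png'%t,cv2.resize(p2[120:300,180:400,::-1],None,fx=3.3,fy=3.3,interpolation=cv2.INTER_CUBIC))
wedge('wrist'+t,(158,264),(385,264))
def tilt(f):
    p,d,c=load(f); X=cloud(d,c); hsv=cv2.cvtColor(p,cv2.COLOR_RGB2HSV)
    m=np.zeros(d.shape,bool); m[175:262,160:248]=1
    q=X[m&(hsv[...,2]>180)&(X[...,2]>.055)&(X[...,2]<.085)]
    for _ in range(3):
        A=np.c_[q[:,:2]-[.53,.167],np.ones(len(q))]; k=np.linalg.lstsq(A,q[:,2],rcond=None)[0]; r=q[:,2]-A@k; q=q[abs(r)<2.5*r.std()]
    ax=np.array([np.cos(1.322),np.sin(1.322)]); print(f,len(q),'slope along',(k[:2]@ax).round(4),'across',(k[:2]@[-ax[1],ax[0]]).round(4),'z',k[2].round(4))
tilt('top0'); tilt('top'+t)
s=ctrl.get_state(); print(s['time'],s['eef_pos'],s['contact_force'])
E
python3 lvl.py 7
```

```text
back [ 0.4813 -0.0813] w 0.0893 hd 83.78 foot ahead of toe -0.0251 right -0.0001
top0 3363 slope along 0.0661 across -0.0005 z 0.0733
top7 3352 slope along 0.0204 across 0.0002 z 0.0732
8.6667 [ 0.48030954 -0.09088222  0.00656518] [ 0.09891614 -3.33399866  2.1706504 ]
```

View pics/cs7.png

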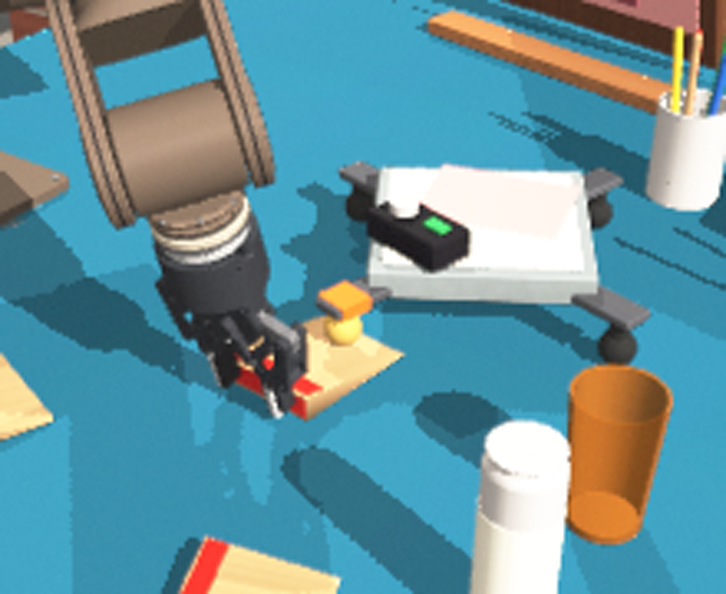

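View pics/wrist7.png

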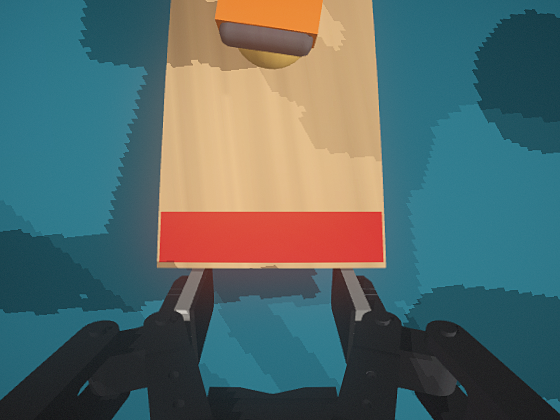

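Call:
step_arm([
  [[0, 0, 0], [0, 0.3, 1], 0.4],
  [[0, 0, 0], [0, 0.5, 1.9], 0.4],
  [[0, 0, 0], [0, 0.8, 2.9], 0.4],
  [[0, 0, 0], [0, 1, 3.9], 0.4],
  [[0, 0, 0], [0, 1.3, 4.8], 0.4],
  [[0, 0, 0], [0, 1.6, 5.8], 0.4],
  [[0, 0, 0], [0, 1.8, 6.8], 0.4],
  [[0, 0, 0], [0, 2.1, 7.7], 0.4],
  [[0, 0, 0], [0, 2.3, 8.7], 0.4],
  [[0, 0, 0], [0, 2.6, 9.7], 0.4],
])

```text
time: 9.5
eef_pos: [0.4814, -0.081, 0.0065]
tcp_rot: [-0.608, 0.033, -0.043, 0.792]
contact_force: [-0.3, -4.7, 2.0]
opening: 0.601
```

```bash
python3 lvl.py 8
```

```text
back [ 0.4824 -0.0715] w 0.0893 hd 83.78 foot ahead of toe -0.035 right -0.0001
top0 3363 slope along 0.0661 across -0.0005 z 0.0733
top8 3313 slope along 0.0122 across 0.0009 z 0.0732
9.65 [ 0.48135447 -0.0808217   0.00654301] [-0.31630096 -4.09060952  1.69084939]
```

Call:
step_arm([
  [[0, 0, 0], [0, 0.2, 0.7], 0.4],
  [[0, 0, 0], [0, 0.4, 1.4], 0.4],
  [[0, 0, 0], [0, 0.6, 2.1], 0.4],
  [[0, 0, 0], [0, 0.8, 2.8], 0.4],
  [[0, 0, 0], [0, 1, 3.5], 0.4],
  [[0, 0, 0], [0, 1, 3.9], 0.4],
  [[0, 0, 0], [0, 1, 3.9], 0.4],
])

```text
time: 10.23
eef_pos: [0.4818, -0.077, 0.0065]
tcp_rot: [-0.608, 0.033, -0.043, 0.792]
contact_force: [0.1, -4.4, 1.0]
opening: 0.597
```

Call:
step_arm([
  [[0, 0, 0], [0, 0.1, 0.5], 0.4],
  [[0, 0, 0], [0, 0.3, 1], 0.4],
  [[0, 0, 0], [0, 0.4, 1.5], 0.4],
  [[0, 0, 0], [0, 0.4, 1.5], 0.4],
])

```text
time: 10.57
eef_pos: [0.482, -0.0758, 0.0066]
tcp_rot: [-0.608, 0.033, -0.043, 0.792]
contact_force: [-0.4, -5.3, 2.2]
opening: 0.598
```

```bash
python3 lvl.py 9
```

```text
back [ 0.483  -0.0663] w 0.0893 hd 83.79 foot ahead of toe -0.0403 right -0.0001
top0 3363 slope along 0.0661 across -0.0005 z 0.0733
top9 3331 slope along 0.0065 across 0.0009 z 0.0733
10.7167 [ 0.48199572 -0.07585297  0.0065764 ] [-0.99029604 -4.78143352  1.43530753]
```

Call:
step_arm([
  [[0, 0, 0], [0, 0.1, 0.5], 0.4],
  [[0, 0, 0], [0, 0.3, 1], 0.4],
  [[0, 0, 0], [0, 0.4, 1.5], 0.4],
  [[0, 0, 0], [0, 0.4, 1.5], 0.4],
])

```text
time: 11.05
eef_pos: [0.4823, -0.0749, 0.0066]
tcp_rot: [-0.609, 0.033, -0.043, 0.792]
contact_force: [-0.6, -6.2, 1.1]
opening: 0.601
```

Call:
step_arm([
  [[0, 0, 0], [0, 0.1, 0.5], 0.4],
  [[0, 0, 0], [0, 0.3, 1], 0.4],
  [[0, 0, 0], [0, 0.3, 1], 0.4],
])

```text
time: 11.3
eef_pos: [0.4824, -0.0742, 0.0066]
tcp_rot: [-0.609, 0.033, -0.043, 0.791]
contact_force: [-1.4, -8.0, 1.3]
opening: 0.6
```

```bash
python3 lvl.py 10
```

```text
back [ 0.4834 -0.0647] w 0.0893 hd 83.83 foot ahead of toe -0.0419 right -0.0003
top0 3363 slope along 0.0661 across -0.0005 z 0.0733
top10 3308 slope along 0.0036 across 0.0013 z 0.0733
11.45 [ 0.48240778 -0.0742643   0.0065955 ] [-0.67856006 -8.55839314  1.53769158]
```

Call:
step_arm([
  [[0, 0, 0], [0, 0.1, 0.5], 0.4],
  [[0, 0, 0], [0, 0.3, 1], 0.4],
  [[0, 0, 0], [0, 0.3, 1], 0.4],
])

```text
time: 11.7
eef_pos: [0.4826, -0.0737, 0.0066]
tcp_rot: [-0.609, 0.032, -0.043, 0.791]
contact_force: [-1.8, -9.6, 1.2]
opening: 0.6
```

```bash
python3 lvl.py 11
```

```text
back [ 0.4836 -0.0641] w 0.0893 hd 83.84 foot ahead of toe -0.0425 right -0.0004
top0 3363 slope along 0.0661 across -0.0005 z 0.0733
top11 3302 slope along 0.0021 across 0.0009 z 0.0733
11.85 [ 0.48259846 -0.0736814   0.00661102] [-1.40665202 -9.19529635  3.04313337]
```

One more small nudge, then back off.

Call:
step_arm([
  [[0, 0, 0], [0, 0.1, 0.5], 0.4],
  [[0, 0, 0], [0, 0.3, 1], 0.4],
  [[0, 0, 0], [0, 0.3, 1], 0.4],
])

```text
time: 12.1
eef_pos: [0.4828, -0.0731, 0.0066]
tcp_rot: [-0.61, 0.032, -0.043, 0.791]
contact_force: [-2.6, -10.9, 2.1]
opening: 0.603
```

```bash
python3 lvl.py 12
```

```text
back [ 0.4837 -0.0635] w 0.0893 hd 83.86 foot ahead of toe -0.0432 right -0.0005
top0 3363 slope along 0.0661 across -0.0005 z 0.0733
top12 3329 slope along 0.0026 across 0.001 z 0.0734
12.25 [ 0.48277991 -0.0730723   0.00661303] [ -2.55272565 -10.7382611    2.81013543]
```

Call:
step_arm([
  [[0, 0, 0], [0, -0.5, -1.9], 0.4],
  [[0, 0, 0], [0, -1, -3.9], 0.4],
  [[0, 0, 0], [0, -2.1, -7.7], 0.4],
  [[0, 0, 0], [0, -4.1, -15.5], 0.4],
  [[0, 0, 0], [0, -7.8, -29], 0.4],
  [[0, 0, 0], [0, -13, -48], 0.4],
  [[0, 0, 0], [0, -13, -48], 0.4],
  [[0, 0, 0], [0, -13, -48], 0.4],
])

```text
time: 12.92
eef_pos: [0.4768, -0.1206, 0.0064]
tcp_rot: [-0.607, 0.034, -0.044, 0.793]
contact_force: [-0.0, 0.3, 0.4]
opening: 0.597
```

```bash
python3 lvl.py 13
```

```text
back [ 0.4778 -0.1111] w 0.0892 hd 83.69 foot ahead of toe 0.0048 right 0.0
top0 3363 slope along 0.0661 across -0.0005 z 0.0733
top13 3308 slope along 0.0018 across -0.0005 z 0.0733
13.0667 [ 0.47655637 -0.11946009  0.00625435] [-0.13604779  0.35429983  0.17226515]
```

View pics/cs13.png

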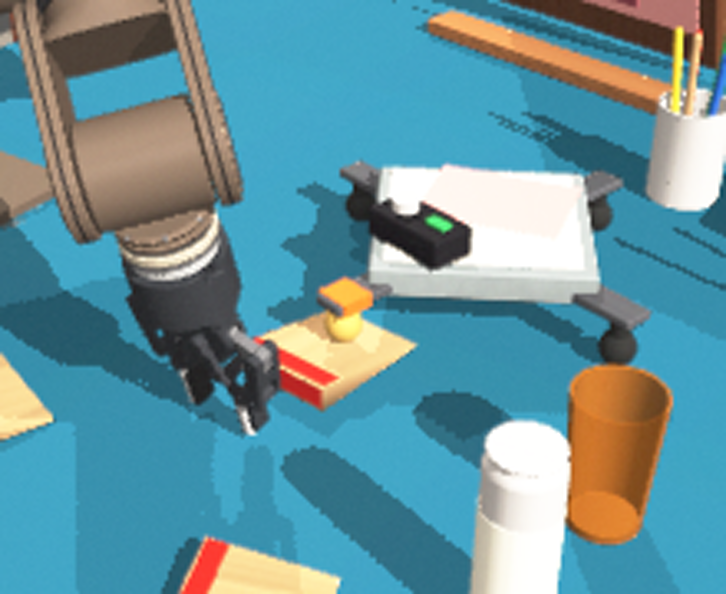

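View pics/wrist13.png

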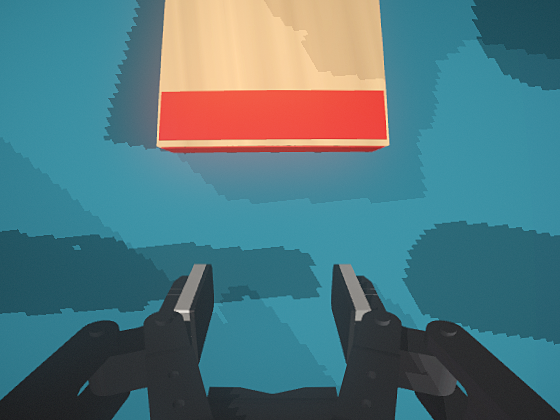

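Call:
step_arm([
  [[0, 0, 0], [0, -30, -20], 0.4],
  [[0, 0, 0], [0, -60, -40], 0.4],
  [[0, 0, 0], [0, -90, -50], 0.4],
  [[0, 0, 0], [0, -120, -50], 0.4],
  [[0, 0, 0], [0, -120, -50], 0.4],
  [[0, 0, 0], [0, -120, -50], 0.4],
])

```text
time: 13.57
eef_pos: [0.4695, -0.1998, 0.1114]
tcp_rot: [-0.609, 0.032, -0.044, 0.791]
contact_force: [-0.1, 0.2, -0.5]
opening: 0.599
```

```bash
python3 lvl.py 14
python3 - <<'E'
from ray import *
wedge('wrist13',(158,146),(388,146))
a,_,_=load('top0'); b,_,_=load('top14')
g=lambda p:cv2.cvtColor(p,cv2.COLOR_RGB2GRAY)[195:265,160:240].astype(np.float32)
A=g(a);B=g(b); print(cv2.phaseCorrelate(A,B,cv2.createHanningWindow(A.shape[::-1],cv2.CV_32F)))
print(ctrl.get_state()['contact_force'])
E
```

```text
back [ 0.4682 -0.2118] w 0.1557 hd 83.74 foot ahead of toe 0.106 right -0.0014
top0 3363 slope along 0.0661 across -0.0005 z 0.0733
top14 3377 slope along 0.0032 across 0.0019 z 0.0733
13.7167 [ 0.46738707 -0.19757455  0.10791191] [-0.12373554  0.86604722 -0.46442737]
back [ 0.4834 -0.0654] w 0.089 hd 83.66 foot ahead of toe -0.0412 right -0.0006
((-2.1077958752069677, -0.5605875215005653), 0.9946598663926125)
[-0.12373554  0.86604722 -0.46442737]
```

View pics/top14.png

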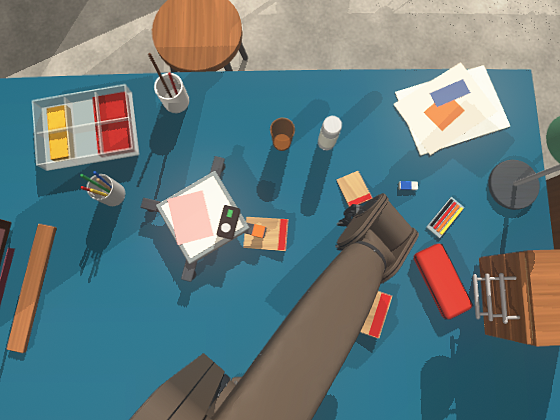

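View pics/cs14.png

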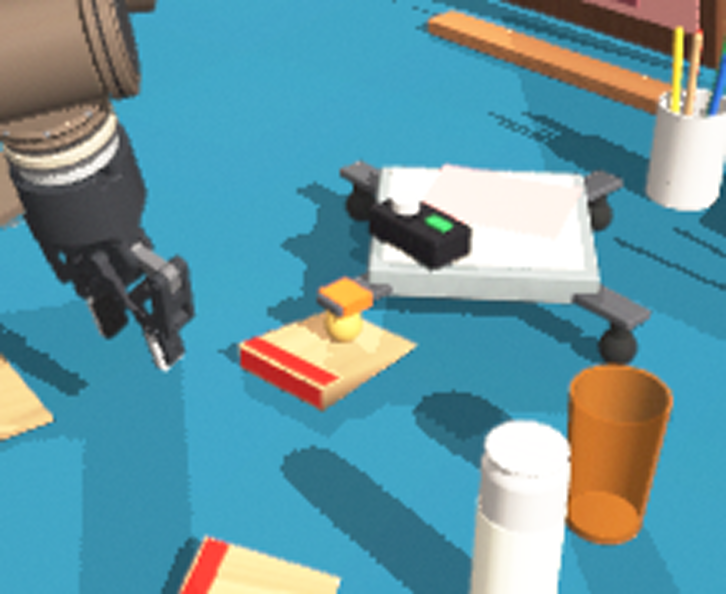

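```bash
python3 -c "
from plant import ctrl
print(ctrl.sign_off())"
```

```text
the job is handed in; nothing more can be done
None
```

I pushed the 120 x 90 mm wedge toe-first under the brass foot until the push force climbed from about 5 N to about 11 N. I then backed the arm off and handed the job in at 13.7 s of the 70 s allowed.

What the last checks showed:
- **Level:** the deck slope along the lean axis reads 0.002–0.003 rad (0.066 at the start), and across it at most 0.002 rad. That start reading was 0.004 above the known lean of 0.062 rad, so take these as good to about 0.004; the limit is 0.010 rad.
- **Foot on the wedge:** the toe is about 41 mm past where the foot's axis stood at the start, and the foot is about 1 mm off the wedge's centre line. The wedge looks flat on the table.
- **Light box:** it shifted about 5 mm in the top view, part of that from levelling itself; the limit is 25 mm.
- **Robot and bystanders:** the gripper is clear of everything and reads only sensor noise. In the last views the other things look unmoved; I did not measure their positions.

I did not measure the far foot's height or the force between the wedge and the foot. I infer both from the level deck and the jammed push. No check failed.

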